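# Fetch the boxed-in end mill

### The arm

A 6-joint arm with a two-finger parallel gripper is mounted at the origin on a cart in front of the work surface, level with it; the furniture and walls round the work are solid. World frame = base frame: x ahead of the robot, y to its left, z up, the work surface at z = 0. Lengths are in m, angles in rad, forces in N, time in s.
With the tool pointing down it reaches from about 0.275 to 0.825 m from the base axis. Payload 5.2 kg.
Tool frame: the origin (TCP) lies on the front face of the gripper's body, between the roots of the fingers; the fingertips stand 84 mm ahead of it and the grasp point (between the pads) lies 65 mm ahead of it; z points along the fingers, y is the line along which they close (so a half turn about z gives the same grasp; the last joint's range is limited). The gripper opens to 93 mm and grips with 3 to 60 N. Pads are 15 mm wide; open, the fingers measure 128 mm over their backs; the gripper's body (75 mm by 188 mm) begins 65 mm behind the grasp point.
Start: joints at [-1.415, 0.259, 1.535, -0, 1.348, -0.203], TCP at [0.193, -0.515, 0.303] pointing down, gripper open.
Joint ranges: [-3.14, 3.14], [-0.91, 2.08], [0.19, 2.58], [-1.22, 4.36], [0.22, 2.71], [-3.12, 3.12]. Speed limits (rad/s): [2.57, 2.57, 3.14, 3.14, 3.14, 3.14].

### API

Orientations are given as a unit quaternion [x, y, z, w].
In Python, from cell import * gives the robot as it stands.
- The arm moves only by the tool jog_arm, never from a script. Its argument "deltas" is a list that holds one entry, the list of rows, each a list of 7 numbers: the turn, a rotation vector about the world's x, y, z as a fraction of full scale, then the shift along the world's x, y, z as a fraction of full scale, then the opening, from 0 (shut) to 1 (fully open). In form: [[[rx, ry, rz, dx, dy, dz, claw], ...]]. A call has 1 to 5 rows; each row is the pose to reach, as a shift and turn from the pose commanded when the call began; what a row does not reach only later rows make up. Full scale, the value 1, is 0.2 m for a shift and 45 degrees for a turn. A row lasts 1/12 s, in which the tool goes at most 41.7 mm and 7.16 degrees, less where a joint would pass 70% of its speed; a pose out of reach is approached as far as the arm can. A call with a number of a shift or a turn outside -1 to 1 is refused whole. A call with a gripper value outside its range is refused whole. The fingers move at their own pace and stop on an object; "squeeze" is the grip in N (left out, the last holds). Time passes only in rows, so rows that repeat a pose let the fingers close. It gives the time, the measured TCP pose, the force, the opening and the grip force at its end, in the units of the state.
- get_state(): the state, without advancing time (a new reading comes with each control period).
- snapshot(name): name is "scene" or "side" or "wrist"; returns a dict with "color" (400x640x3 uint8, red, green, blue), "range_z" (400x640 float32, m along the optical axis (not along the pixel's ray), 0 where there is no reading), "vfov" (degrees; the focal length in pixels is half the picture's height over the tangent of half this angle, whatever the lens; pixels are square), "cx", "cy" (the principal point, pixels), "extrinsics" (4x4, takes a point from world to camera coordinates). Camera axes: x right, y down, z forward; pixel columns grow to the right and rows downward; lengths in m; the calibration is good to about 2 mm. A picture is of the moment at which its call begins.
- sign_off(): hands the job in; it is judged then, once.
The state is a dict: "t": time; "qpos": joint angles; "joint_velocities": joint speeds; "joint_torque": joint torques, N m; "eef_pos": TCP position; "tool_rot": TCP orientation; "force": force on the tool from outside, world axes, zero at the start; "torque": the same for the moment, N m; "grip_width": opening from 0.0 (shut) to 1.0 (fully open); "finger_force": force on a finger pad.
Only numpy, scipy, OpenCV 4.12 (cv2) and the standard library are available. Lean on these libraries where they do the work, as an engineer would, in place of code of your own. Each camera call takes 0.05 s, during which the arm holds its last target. There are 200 camera calls.

### The job

The small end mill lies boxed in on the grey tool tray, between the insert box and the collet. Move the box and the collet aside onto the cork mat, then lay the end mill centred in the two notches of the aluminium rest, and only after that put the box and the collet back where each stood on the tray, the box squared up as before and the collet upright. Leave the set-up block and the orange mallet alone.

Things in the scene. Friction and masses are not known exactly. Their poses are not given: they have to be found in the camera images.
- endmill_mid (a point): Small bright-steel end mill lying on the tray: plain shank and fluted end, 66 mm long, 10 mm across (lies 10 mm high). The point is its centre, half-way up and half-way along; y is its long axis, z up. It lies along the tray's y with only about 7 mm free on each side, too little for a finger.
- insertbox_mid (a point): Small box for cutter inserts, black lid on a coloured base, lying flat: 32 mm (x) by 55 mm (y) by 22 mm high. It is solid and shut, about 60 g. The point is its centre, half-way up. It starts on one of the two black pads of the tray, its long side (y) along the tray's y; which pad varies.
- collet_mid (a point): Spring collet, a slotted light-grey steel cylinder standing upright, 33 mm in diameter at the widest and 42 mm high, about 80 g. The point is on its axis, half-way up; z is its axis. It starts on the other pad of the tray.
- tray: Flat grey plate fixed to the bench, 118 mm (x) by 94 mm (y), 4 mm thick, without a rim. Origin at the centre of its underside, its top is at z = 4 mm. Two thin black pads, 40 by 64 mm, centred at x = -28 mm and x = +28 mm, are the homes of box and collet; the end mill lies between them at x = 0, along y.
- mat: Plain cork mat fixed to the bench, the side area for clearing things to: 170 mm (x) by 90 mm (y), 3 mm thick. Origin at the centre of its underside, its top at z = 3 mm. Mat and rest may change sides from start to start.
- rest: Aluminium rest for one end mill, fixed: base 60 (x) by 78 mm (y), 6 mm thick, two uprights 7 mm thick at y = -24 and +24 mm (41 mm free between them for fingers), each with a notch open to the top: flat floor 18 mm wide in x at z = 16 mm, sides flaring at 45 degrees to z = 28 mm. Origin: centre of underside. The end mill lies along y, its centre at x = 0, y = 0, z = 21 mm, either way round.
- block_mid (a point): Bystander: ground steel set-up block with holes, 51 by 76 by 26 mm, lying at the back of the work. The point is its centre. Not to be moved.
- mallet_mid (a point): Bystander: small orange dead-blow mallet, 32 by 160 by 35 mm, lying at the back of the work. The point is its centre. Not to be moved.
Things that resemble listed ones, but are neither listed nor needed, are in the scene too. Leave any red look-alike of the part that bears collet_mid alone.

How it is judged:
On the way, in this order (a step that is already met when the one before it is completed fails the run):
1. the insert box and the collet both stand on the cork mat while the end mill still lies on the tray (x of insertbox_mid in the frame of mat between -0.075 and 0.075 m and y of insertbox_mid in the frame of mat between -0.04 and 0.04 m and z of insertbox_mid in the frame of mat below 0.019 m and angle between each of insertbox_mid, collet_mid's own z axis and vertical below 0.15 rad and x of collet_mid in the frame of mat between -0.075 and 0.075 m and y of collet_mid in the frame of mat between -0.04 and 0.04 m and z of collet_mid in the frame of mat below 0.029 m and distance of endmill_mid from where it was at the start of the episode below 0.03 m), for 0.2 s.
2. the end mill lies in the notches of the rest while the box and the collet are still on the mat (x of endmill_mid in the frame of rest between -0.01 and 0.01 m and y of endmill_mid in the frame of rest between -0.01 and 0.01 m and z of endmill_mid in the frame of rest between 0.018 and 0.025 m and angle between the y axis of endmill_mid and the y axis of rest, either way round below 0.15 rad and x of insertbox_mid in the frame of mat between -0.075 and 0.075 m and y of insertbox_mid in the frame of mat between -0.04 and 0.04 m and z of insertbox_mid in the frame of mat below 0.019 m and angle between each of insertbox_mid, collet_mid's own z axis and vertical below 0.15 rad and x of collet_mid in the frame of mat between -0.075 and 0.075 m and y of collet_mid in the frame of mat between -0.04 and 0.04 m and z of collet_mid in the frame of mat below 0.029 m), for 0.2 s.
At the end, for the whole second after the job is handed in: End mill in both notches of the rest, centre within 10 mm, aligned within 0.15 rad; insert box flat and collet upright, each within 13 mm of its place at the start, the box square to the tray within 0.25 rad; all released and at rest (x of endmill_mid in the frame of rest between -0.01 and 0.01 m and y of endmill_mid in the frame of rest between -0.01 and 0.01 m and z of endmill_mid in the frame of rest between 0.018 and 0.025 m and angle between the y axis of endmill_mid and the y axis of rest, either way round below 0.15 rad and distance of each of insertbox_mid, collet_mid from where it was at the start of the episode below 0.013 m and angle between each of insertbox_mid, collet_mid's own z axis and vertical below 0.12 rad and angle between the x axis of insertbox_mid and the x axis of tray, either way round below 0.25 rad and linear speed of each of endmill, insertbox, collet below 0.02 m/s); the robot touches nothing.
It fails at once if the set-up block or the orange mallet is moved by more than 20 mm (distance of any of block_mid, mallet_mid from where it was at the start of the episode above 0.02 m).
It also fails if it takes over 99 s, if anything falls off the work surface, if the arm or the gripper's body presses on something with over 40 N, if the wrist force passes 120 N, or if a joint passes its speed limit or range.

## Working session

There is one attempt and no reset: what is moved stays moved. The work goes in short steps, Python scripts to look and compute and a tool call to move; the robot and the scene stay as the last step left them, time stands still between calls to the robot, and variables do not carry over. Pictures are saved under pics/ and viewed, at most 14 in all, crops included, and the job is handed in when it is done.

Besides the shell and the picture viewer there is one more tool, called after "Call:" as name(argument=value, ...) on one line, values as JSON. jog_arm: Moves the arm, as the interface text tells. Shift numbers are shares of 0.2 m and turn numbers shares of 45 degrees, none past 1 either way. Its arguments: {"type":"object","properties":{"deltas":{"type":"array"},"squeeze":{"type":"number"}},"required":["deltas"]}

```bash
mkdir -p pics; ls
cat > h.py <<'E'
from cell import *
import numpy as np, cv2
def cam(n):
    s=snapshot(n); s['f']=200/np.tan(np.radians(s['vfov'])/2); return s
def save(s,name,crop=None,k=1):
    im=s['color']
    if crop: x0,y0,x1,y1=crop; im=im[y0:y1,x0:x1]
    cv2.imwrite('pics/'+name+'.png',cv2.resize(im[:,:,::-1],None,fx=k,fy=k))
def ray(s,u,v,z):
    E=np.array(s['extrinsics']);R=E[:3,:3];c=-R.T@E[:3,3]
    d=R.T@np.array([(u-s['cx'])/s['f'],(v-s['cy'])/s['f'],1]); return c+d*(z-c[2])/d[2]
def world(s):
    E=np.array(s['extrinsics']);R=E[:3,:3];c=-R.T@E[:3,3]
    v,u=np.mgrid[:400,:640];Z=s['range_z']
    P=np.stack([(u-s['cx'])/s['f']*Z,(v-s['cy'])/s['f']*Z,Z],-1); return P@R+c
E
python3 - <<'E'
from h import *
for n in('scene','side','wrist'):
    s=cam(n);save(s,n+'0',k=1.25);np.savez(n+'0.npz',**s)
    E=np.array(s['extrinsics']);print(n,-E[:3,:3].T@E[:3,3],E[2,:3],s['f'],s['cx'],s['cy'])
print(get_state())
E
```

```text
pics
scene [0.09841208 0.85405212 0.45705034] [ 0.50091294 -0.71655581 -0.48542147] 512.7623638164129 314.1598271628798 202.43914024859725
side [0.18742264 0.89688262 0.49735366] [ 0.40121352 -0.74552281 -0.53218742] 373.5186369452151 319.4120514184727 199.38692493117887
wrist [ 0.26352353 -0.48853074  0.3849818 ] [-0.25513112 -0.09340972 -0.96238388] 304.22816228880305 314.373869767353 201.98605634747003
{'t': 0.15, 'qpos': array([-1.41480112e+00,  2.59165378e-01,  1.53580793e+00, -1.08001865e-05,
        1.34800051e+00, -2.02811681e-01]), 'joint_velocities': array([-1.87571237e-03, -2.17574414e-03, -3.89955912e-03, -9.68734484e-05,
       -1.45360123e-03, -1.92460666e-04]), 'joint_torque': array([ 2.60788904e-03, -4.37639987e+01, -2.84234208e+01,  7.18662073e-02,
        3.79721518e-02, -9.12076712e-05]), 'eef_pos': array([ 0.19310274, -0.51467077,  0.30212364]), 'tool_rot': array([ 9.83949871e-01,  1.78443758e-01,  1.08994538e-05, -6.90515061e-04]), 'force': array([-0.12251311, -0.62127014, -0.04259699]), 'torque': array([ 0.02794045, -0.02528918,  0.04483549]), 'finger_force': 0.0, 'grip_width': 0.9982620337305711}
```

View pics/scene0.png

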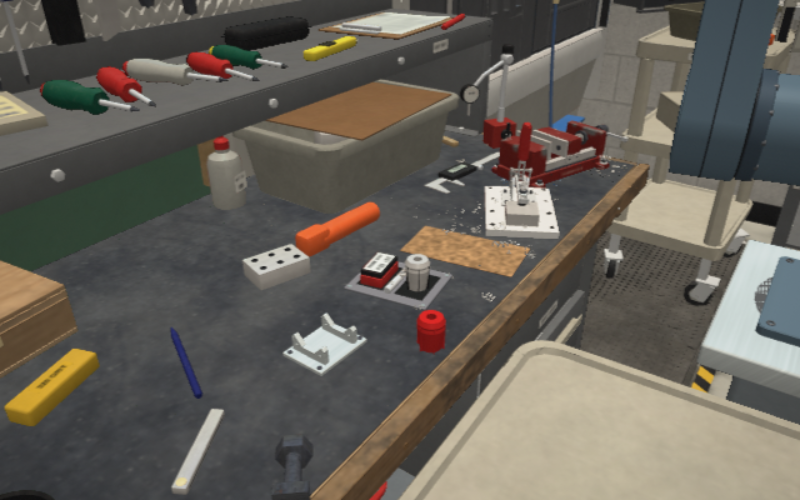

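View pics/side0.png

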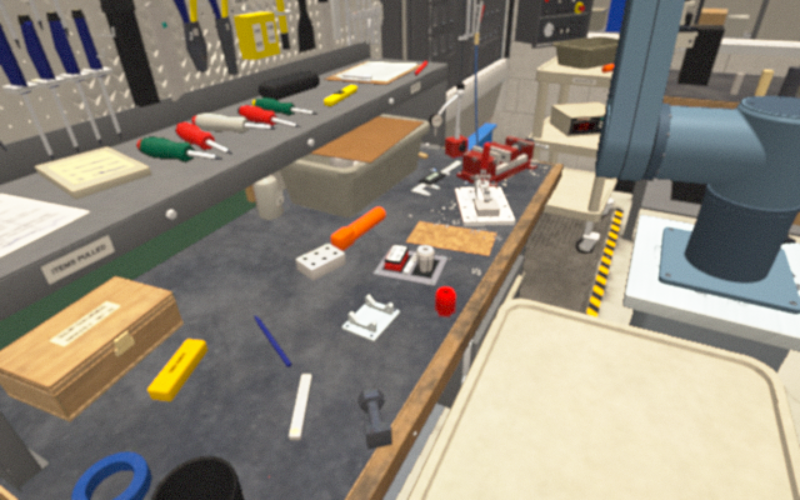

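The scene view shows the tray at px (398,282) of the 800-wide picture, with the insert box on it at (380,268), the collet at (417,272) and the end mill between them at (397,283). The mat is at (465,250), the rest at (325,345), the block at (276,265) and the mallet at (338,228).

Things that could be mistaken for others: the grey collet at (417,272) against the red look-alike at (431,330), which I'll leave alone. The box at (380,268) could be confused with the steel block at (276,265) or the yellow box at (52,385). I choose the collet and box on the tray.

Run:
```python
from h import *
s=dict(np.load('scene0.npz'));
save(s,'crop0',(190,150,440,310),3.2)
W=world(s);c=s['color'].astype(int);hsv=cv2.cvtColor(s['color'],cv2.COLOR_RGB2HSV)
def p(u,v):return W[int(v/1.25),int(u/1.25)].round(3)
for n,u,v in[('tray',398,292),('box',380,262),('collet',417,258),('mat',465,250),('rest',325,352),('block',276,258),('mallet',345,225),('redcol',431,318)]:print(n,p(u,v))
m=((hsv[...,0]<20)&(hsv[...,0]>8)&(hsv[...,1]>90)&(abs(W[...,2]-.003)<.008)).astype(np.uint8)
m[:,:310]=0;m[:170]=0;m[225:]=0;m[:,425:]=0
cs,_=cv2.findContours(m,0,1);k=max(cs,key=cv2.contourArea)
pts=np.array([ray(s,*q[0],.003)[:2] for q in k]);r=cv2.minAreaRect(pts.astype(np.float32)*1000);print('mat',r)
```

```text
tray [0.5   0.27  0.006]
box [0.541 0.251 0.03 ]
collet [0.49  0.241 0.046]
mat [0.482 0.121 0.006]
rest [0.478 0.44  0.027]
block [0.667 0.322 0.028]
mallet [0.652 0.187 0.027]
redcol [0.409 0.337 0.039]
mat ((485.91900634765625, 114.3057861328125), (170.40924072265625, 91.99798583984375), 7.856955528259277)
```

View pics/crop0.png

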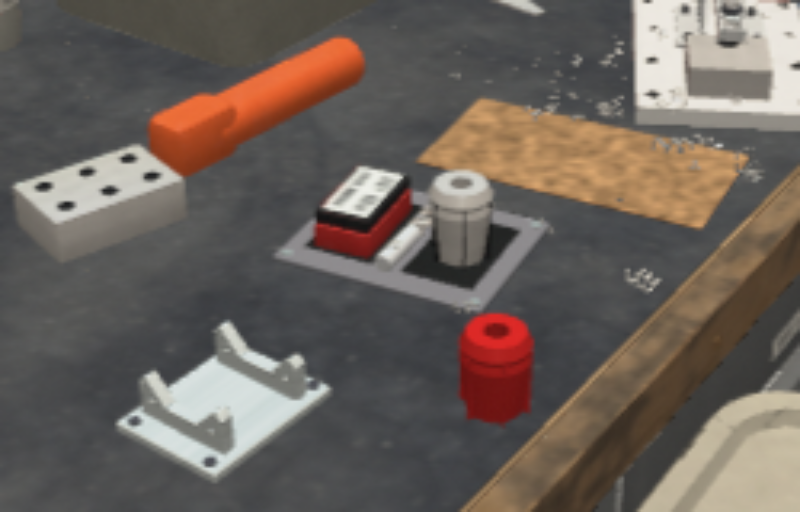

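The crop confirms the choice. The grey collet is on the near pad and the red-based box with the black lid is on the far pad, with the mill between them. The red collet standing off the tray is the decoy. I'll move the wrist camera over the tray.

Call:
jog_arm(deltas=[[[0, 0, -0.05, 0.08, 0.2, 0, 1], [0, 0, -0.1, 0.17, 0.4, 0, 1], [0, 0, -0.15, 0.25, 0.6, 0, 1], [0, 0, -0.2, 0.34, 0.8, 0, 1], [0, 0, -0.23, 0.42, 0.97, 0, 1]]])

```text
t: 0.57
eef_pos: [0.2759, -0.3218, 0.3024]
tool_rot: [0.996, 0.087, -0.0, -0.0]
force: [0.4, 0.6, -0.6]
grip_width: 0.997
finger_force: 0.0
```

Call:
jog_arm(deltas=[[[0, 0, -0.05, 0.08, 0.2, 0, 1], [0, 0, -0.1, 0.17, 0.4, 0, 1], [0, 0, -0.15, 0.25, 0.6, 0, 1], [0, 0, -0.2, 0.34, 0.8, 0, 1], [0, 0, -0.23, 0.42, 0.97, 0, 1]]])

```text
t: 0.98
eef_pos: [0.3585, -0.1306, 0.3028]
tool_rot: [1.0, -0.003, 0.0, 0.0]
force: [0.8, 0.1, 0.2]
grip_width: 1.002
finger_force: 0.0
```

Call:
jog_arm(deltas=[[[0, 0, 0, 0.08, 0.2, 0, 1], [0, 0, 0, 0.17, 0.4, 0, 1], [0, 0, 0, 0.25, 0.6, 0, 1], [0, 0, 0, 0.34, 0.8, 0, 1], [0, 0, 0, 0.42, 0.97, 0, 1]]])

```text
t: 1.4
eef_pos: [0.4412, 0.0609, 0.3028]
tool_rot: [1.0, -0.001, 0.0, 0.0]
force: [1.5, -0.7, 0.7]
grip_width: 1.001
finger_force: 0.0
```

Call:
jog_arm(deltas=[[[0, 0, 0, 0.08, 0.2, 0, 1], [0, 0, 0, 0.17, 0.4, 0, 1], [0, 0, 0, 0.25, 0.6, 0, 1], [0, 0, 0, 0.42, 0.97, 0, 1], [0, 0, 0, 0.42, 0.97, 0, 1]]])

```text
t: 1.82
eef_pos: [0.524, 0.252, 0.3024]
tool_rot: [1.0, -0.001, -0.0, 0.0]
force: [1.0, -0.5, 0.8]
grip_width: 1.001
finger_force: 0.0
```

Run:
```python
from h import *
s=cam('wrist');save(s,'wrist1',k=1.25);np.savez('wrist1.npz',**s)
st=get_state();print(st['t'],st['eef_pos'],st['tool_rot'],st['qpos'])
```

```text
1.8667 [0.52641804 0.25774957 0.30158809] [ 9.99996820e-01  1.56431387e-04  6.58064452e-04 -2.42968909e-03] [0.26299853 0.32249709 1.4497678  0.00444264 1.36679618 1.83258747]
```

View pics/wrist1.png

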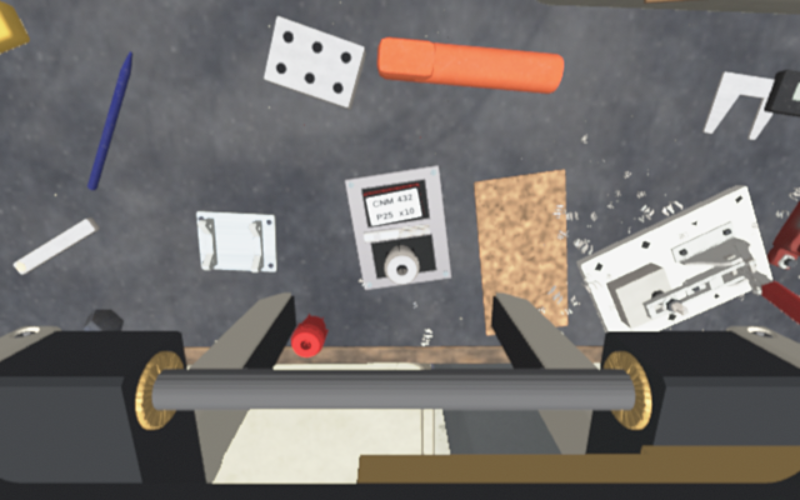

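The wrist view shows every part: rest (237,242), tray (398,228), box (394,203), mill (398,235), collet (402,263), mat (522,252) and the red decoy (309,337). I'll measure them by masks.

```bash
cat > meas.py <<'E'
from h import *
def rect(s,mask,z):
    cs,_=cv2.findContours(mask.astype(np.uint8),0,1);k=max(cs,key=cv2.contourArea)
    P=np.array([ray(s,*q[0],z)[:2] for q in k]).astype(np.float32)*1000
    r=cv2.minAreaRect(P);return np.round(r[0],1),np.round(r[1],1),round(r[2],1)
def roi(u0,v0,u1,v1):
    m=np.zeros((400,640),bool);m[int(v0/1.25):int(v1/1.25),int(u0/1.25):int(u1/1.25)]=1;return m
E
python3 - <<'E'
from meas import *
s=cam('wrist');np.savez('wrist2.npz',**s)
st=get_state();print(st['eef_pos'])
W=world(s);Z=W[...,2];hsv=cv2.cvtColor(s['color'],cv2.COLOR_RGB2HSV);V=hsv[...,2];S=hsv[...,1].astype(int)
print('bench z',np.median(Z[roi(460,120,600,150)]),'mat z',np.median(Z[roi(500,200,540,300)]))
tr=roi(335,155,460,300)
for t in(115,130,145):print('tray',rect(s,tr&(V>t),.004))
print('box',rect(s,tr&(Z>.02)&roi(335,155,460,228),.026),rect(s,tr&(Z>.012)&roi(335,155,460,226),.026))
print('col',rect(s,tr&(Z>.04)&roi(335,232,460,300),.046),np.median(Z[roi(335,240,460,290)&(Z>.038)]))
print('mat',rect(s,roi(465,160,578,345)&(S>80)&(V>90),.003))
for t in(150,170,190):print('rest',rect(s,roi(185,195,285,285)&(V>t),.006))
m=roi(185,195,285,285)&(Z>.014);P=W[m];print('uprights',P.min(0),P.max(0),P.mean(0))
print('mill',rect(s,roi(365,222,435,246)&(V>185)&(S<40),.009))
s['color'][...]=s['color'];save(s,'crop2',(140,120,380,280),3.3)
E
```

```text
[0.52505525 0.25454759 0.30131261]
bench z 0.0019298522987529765 mat z 0.0039504873125865425
tray (array([514.7, 245.7]), array([120.1, 104.5]), 8.3)
tray (array([514.9, 247. ]), array([119.4,  98.6]), 8.0)
tray (array([514.9, 247.5]), array([118.4,  98.4]), 8.4)
box (array([543.8, 251.3]), array([31.4, 53.9]), 10.3) (array([544.6, 251.4]), array([32.9, 53.9]), 10.1)
col (array([489. , 244.1]), array([31.8, 31.6]), 26.5) 0.04640883003285792
mat (array([485.8, 115.8]), array([170.5,  90. ]), 7.8)
rest (array([503.2, 412.7]), array([79.4, 61.9]), 87.0)
rest (array([503.2, 412.9]), array([78.7, 61.7]), 87.0)
rest (array([503.1, 412.8]), array([78.2, 61.5]), 87.0)
uprights [0.47824598 0.25714059 0.01402034] [0.60150505 0.44047194 0.3846275 ] [0.50958979 0.40548776 0.0369868 ]
mill (array([516.7, 252.7]), array([23.3, 69.9]), 0.0)
```

View pics/crop2.png

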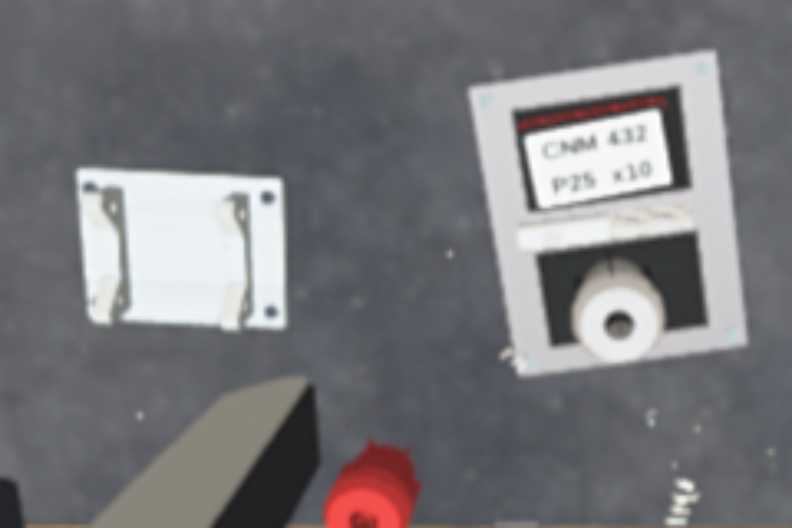

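Call:
jog_arm(deltas=[[[0, 0, 0.1, 0.05, 0, -0.2, 1], [0, 0, 0.2, 0.1, -0.01, -0.4, 1], [0, 0, 0.2, 0.1, -0.01, -0.6, 1], [0, 0, 0.2, 0.1, -0.01, -0.7, 1], [0, 0, 0.2, 0.1, -0.01, -0.7, 1]]])

```text
t: 2.33
eef_pos: [0.5404, 0.246, 0.157]
tool_rot: [0.997, 0.077, -0.006, 0.001]
force: [-0.8, -0.8, -0.9]
grip_width: 0.999
finger_force: 0.0
```

Run:
```python
from meas import *
s0=dict(np.load('wrist2.npz'));W=world(s0).reshape(-1,3)
for x0 in(.42,.46,.5,.54,.58):
    print(x0,[round(float(np.nanmax(np.r_[0,W[(W[:,0]>x0)&(W[:,0]<x0+.04)&(W[:,1]>y)&(W[:,1]<y+.02)&(W[:,2]<.15),2]])),3) for y in(-.04,-.02,0,.02,.04,.06)])
for i in range(3):
    s=cam('wrist');st=get_state();print(st['t'],st['eef_pos'],st['tool_rot'],st['qpos'])
np.savez('wrist3.npz',**s)
save(s,'w3',k=1.25)
```

```text
0.42 [0.055, 0.075, 0.055, 0.036, 0.024, 0.013]
0.46 [0.055, 0.073, 0.055, 0.036, 0.024, 0.012]
0.5 [0.02, 0.017, 0.017, 0.015, 0.012, 0.012]
0.54 [0.012, 0.007, 0.008, 0.007, 0.017, 0.004]
0.58 [0.005, 0.004, 0.004, 0.005, 0.004, 0.007]
2.3833 [0.54208655 0.24655723 0.16017502] [ 9.97030567e-01  7.69346517e-02 -3.27242365e-03  6.31854131e-04] [ 2.39808011e-01  4.68121572e-01  1.59880769e+00 -2.10992227e-04
  1.08132655e+00  1.65668180e+00]
2.4333 [0.54362529 0.2470518  0.16258796] [ 9.97032925e-01  7.69711797e-02 -8.59160444e-04  2.13826322e-04] [ 2.39983200e-01  4.65780131e-01  1.59579532e+00 -1.62268064e-04
  1.08178214e+00  1.65676105e+00]
2.4833 [0.54462997 0.24746206 0.16415691] [ 9.97028072e-01  7.70342939e-02  8.54186397e-04 -1.02936145e-04] [ 2.40221701e-01  4.64203861e-01  1.59394541e+00 -8.41450463e-05
  1.08172425e+00  1.65683606e+00]
```

View pics/w3.png

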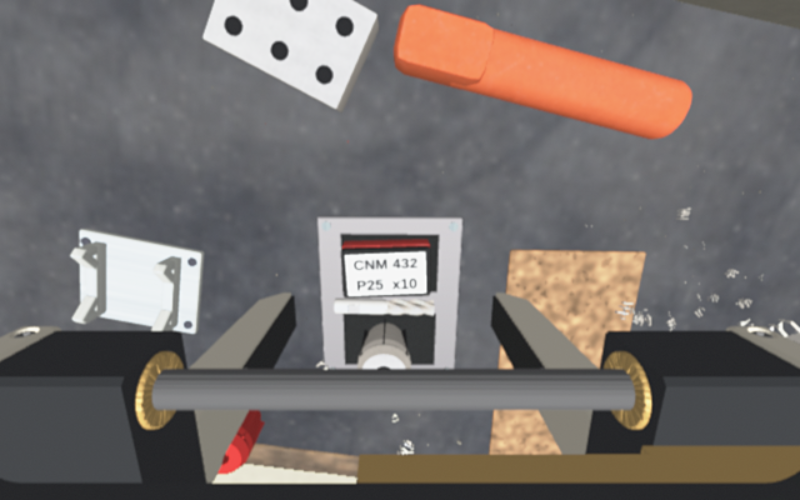

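The tray is square in this view, so its yaw is about 8.8°. The box sits between the fingers at (386,268). I'll re-measure box and mill from here.

Run:
```python
from meas import *
s=dict(np.load('wrist3.npz'));W=world(s);Z=W[...,2];hsv=cv2.cvtColor(s['color'],cv2.COLOR_RGB2HSV);V=hsv[...,2];S=hsv[...,1]
print('bench',np.median(Z[roi(300,150,500,200)]))
print('box',rect(s,roi(325,225,455,300)&(Z>.021),.026))
m=roi(320,296,450,316)&(V>175)&(S<40)&(Z>.008);cv2.imwrite('/tmp/m.png',m*255)
cs,_=cv2.findContours(m.astype(np.uint8),0,1);k=max(cs,key=cv2.contourArea);print('mill px',cv2.boundingRect(k),rect(s,m,.012))
for u,v in[(318,218),(462,218)]:print('tray corner',ray(s,u/1.25,v/1.25,.004))
st=get_state();print(st['eef_pos'])
```

```text
bench 0.0019597736401060495
box (array([544.1, 251.5]), array([32.2, 53.8]), 10.3)
mill px (267, 238, 81, 14) (array([515.7, 248.8]), array([11.5, 66.5]), 7.6)
tray corner [0.56561104 0.29913835 0.004     ]
tray corner [0.57976805 0.20757603 0.004     ]
[0.54462997 0.24746206 0.16415691][ WARN:0@0.043] global loadsave.cpp:1063 imwrite_ Unsupported depth image for selected encoder is fallbacked to CV_8U.
```

Call:
jog_arm(deltas=[[[0, 0, 0, 0, 0.02, -0.18, 1], [0, 0, 0, 0, 0.02, -0.34, 1], [0, 0, 0, 0, 0.02, -0.34, 1]]])

```text
t: 2.73
eef_pos: [0.542, 0.2511, 0.0921]
tool_rot: [0.997, 0.077, -0.003, 0.0]
force: [-1.4, -0.2, -0.0]
grip_width: 0.999
finger_force: 0.0
```

Run:
```python
from meas import *
for i in range(2): cam('side');st=get_state();print(st['eef_pos'],st['tool_rot'],st['force'])
```

```text
[0.54301499 0.25136336 0.09443886] [ 9.97010166e-01  7.72560272e-02 -1.46451053e-03  2.99056027e-04] [-1.19098546  0.46499266  0.10999624]
[0.54438968 0.25172649 0.0962462 ] [ 9.97012620e-01  7.72379539e-02  3.64070976e-04 -4.04394368e-05] [ 0.89485417  0.35114244 -0.48651324]
```

Call:
jog_arm(deltas=[[[0, 0, 0, 0, 0, -0.015, 0.5], [0, 0, 0, 0, 0, -0.015, 0.5], [0, 0, 0, 0, 0, -0.015, 0.5], [0, 0, 0, 0, 0, -0.015, 0.5], [0, 0, 0, 0, 0, -0.015, 0.5]]], squeeze=15)

```text
t: 3.25
eef_pos: [0.5444, 0.2518, 0.0928]
tool_rot: [0.997, 0.077, 0.001, -0.0]
force: [0.4, -0.3, -0.1]
grip_width: 0.689
finger_force: 0.0
```

Call:
jog_arm(deltas=[[[0, 0, 0, 0, 0, 0, 0.4], [0, 0, 0, 0, 0, 0, 0.4], [0, 0, 0, 0, 0, 0, 0.4], [0, 0, 0, 0, 0, 0, 0.4]]])

```text
t: 3.58
eef_pos: [0.5441, 0.2517, 0.0922]
tool_rot: [0.997, 0.077, 0.0, -0.0]
force: [-0.9, -0.6, 4.6]
grip_width: 0.591
finger_force: 14.9
```

Call:
jog_arm(deltas=[[[0, 0, 0, 0, 0, 0.15, 0.4], [0, 0, 0, -0.01, -0.05, 0.25, 0.4], [0, 0, 0, -0.04, -0.22, 0.25, 0.4], [0, 0, 0, -0.07, -0.41, 0.25, 0.4], [0, 0, 0, -0.1, -0.59, 0.25, 0.4]]])

```text
t: 4.0
eef_pos: [0.5235, 0.1329, 0.1419]
tool_rot: [0.997, 0.078, 0.0, 0.0]
force: [0.3, 0.2, 0.1]
grip_width: 0.594
finger_force: 14.9
```

Call:
jog_arm(deltas=[[[0, 0, 0, 0, 0, 0, 0.4], [0, 0, 0, 0, 0, -0.12, 0.4], [0, 0, 0, 0, 0, -0.2, 0.4], [0, 0, 0, 0, 0, -0.235, 0.4], [0, 0, 0, 0, 0, -0.235, 0.4]]])

```text
t: 4.42
eef_pos: [0.5226, 0.1338, 0.0929]
tool_rot: [0.997, 0.077, -0.002, -0.0]
force: [-0.1, -0.3, -0.7]
grip_width: 0.59
finger_force: 14.9
```

Call:
jog_arm(deltas=[[[0, 0, 0, 0, 0, -0.01, 0.4], [0, 0, 0, 0, 0, -0.015, 0.4]]])

```text
t: 4.58
eef_pos: [0.5244, 0.1341, 0.0922]
tool_rot: [0.997, 0.077, 0.0, -0.0]
force: [0.6, -0.6, -1.1]
grip_width: 0.59
finger_force: 14.9
```

Call:
jog_arm(deltas=[[[0, 0, 0, 0, 0, -0.005, 0.4], [0, 0, 0, 0, 0, -0.005, 0.8], [0, 0, 0, 0, 0, -0.005, 0.8], [0, 0, 0, 0, 0, -0.005, 0.8], [0, 0, 0, 0, 0, -0.005, 0.8]]])

```text
t: 5.0
eef_pos: [0.5241, 0.1337, 0.0911]
tool_rot: [0.997, 0.077, 0.0, 0.0]
force: [0.1, -0.1, 1.1]
grip_width: 0.791
finger_force: 0.0
```

Call:
jog_arm(deltas=[[[0, 0, 0, 0, 0, 0.18, 0.8], [0, 0, 0, -0.02, 0.06, 0.34, 0.8], [0, 0, 0, -0.07, 0.22, 0.34, 0.8], [0, 0, 0, -0.12, 0.4, 0.34, 0.8], [0, 0, 0, -0.175, 0.55, 0.34, 0.8]]])

```text
t: 5.42
eef_pos: [0.4892, 0.2451, 0.16]
tool_rot: [0.997, 0.076, 0.001, -0.0]
force: [-0.1, -0.0, 0.2]
grip_width: 0.8
finger_force: 0.0
```

Run:
```python
from meas import *
cam('side');s=cam('wrist');np.savez('w4.npz',**s);save(s,'w4',k=1.25)
st=get_state();print(st['eef_pos'],st['tool_rot'])
```

```text
[0.4870399  0.24723226 0.15916362] [ 9.96852115e-01  7.92803740e-02 -2.89663339e-05 -6.93899381e-04]
```

View pics/w4.png

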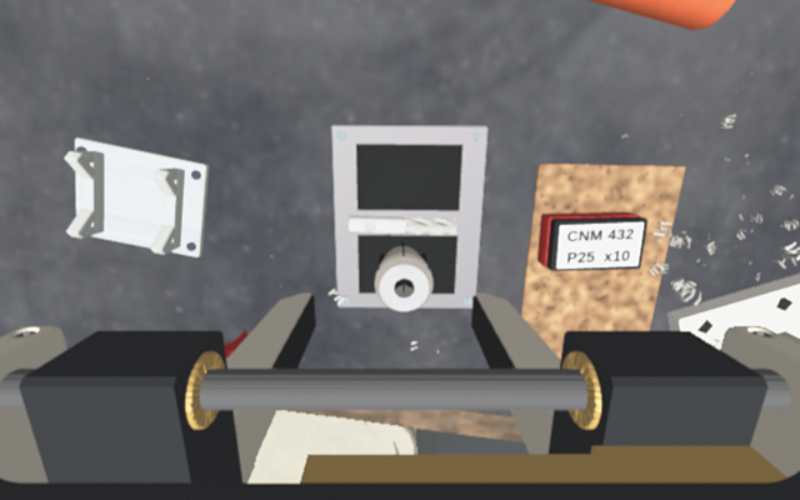

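The box lies flat on the mat at (598,243). The collet is ahead of the fingers with its bore at (404,287), and the mill is still on the tray at (403,224).

Run:
```python
from meas import *
s=dict(np.load('w4.npz'));W=world(s);Z=W[...,2];hsv=cv2.cvtColor(s['color'],cv2.COLOR_RGB2HSV);V=hsv[...,2];S=hsv[...,1]
m=roi(365,240,445,315)&(Z>.042);print('col',rect(s,m,.046),W[m].max(0),W[m].min(0));print('hole',ray(s,404/1.25,284/1.25,.046),ray(s,404/1.25,280/1.25,.046))
for a in(.25,.26):print(rect(s,m,.046)[0])
print('pad far',rect(s,roi(350,135,470,214)&(V<70),.0045))
m=roi(340,212,465,240)&(V>175)&(S<40)&(Z>.009);print('mill',rect(s,m,.012))
print('tray corners',[ray(s,u/1.25,v/1.25,.004)[:2] for u,v in((332,126),(487,126),(479,307),(338,307))])
print('box',rect(s,roi(530,200,655,280)&(Z>.02),.025)); print(get_state()['eef_pos'])
```

```text
col (array([488.8, 244.2]), array([30.7, 31. ]), 88.5) [0.56059602 0.26066678 0.24249742] [0.47188195 0.22826657 0.04202003]
hole [0.48884604 0.24402797 0.046     ] [0.49114749 0.24440669 0.046     ]
[488.8 244.2]
[488.8 244.2]
pad far (array([542.9, 249.2]), array([37.1, 62.3]), 8.9)
mill (array([514.9, 248.5]), array([10. , 66.3]), 7.7)
tray corners [array([0.56569273, 0.29912947]), array([0.57994822, 0.20792506]), array([0.46506061, 0.18751297]), array([0.45010819, 0.28206719])]
box (array([524.1, 135.2]), array([31.9, 57.2]), 9.1)
[0.4870399  0.24723226 0.15916362]
```

Call:
jog_arm(deltas=[[[0, 0, 0, 0.01, -0.015, -0.15, 0.8], [0, 0, 0, 0.01, -0.015, -0.28, 0.8], [0, 0, 0, 0.01, -0.015, -0.32, 0.8], [0, 0, 0, 0.01, -0.015, -0.32, 0.8], [0, 0, 0, 0.01, -0.015, -0.32, 0.8]]])

```text
t: 5.93
eef_pos: [0.4911, 0.2402, 0.0949]
tool_rot: [0.997, 0.077, -0.0, 0.0]
force: [0.3, -0.4, -0.0]
grip_width: 0.799
finger_force: 0.0
```

Call:
jog_arm(deltas=[[[0, 0, 0, -0.01, 0.02, 0, 0.25], [0, 0, 0, -0.01, 0.02, 0, 0.25], [0, 0, 0, -0.01, 0.02, 0, 0.25], [0, 0, 0, -0.01, 0.02, 0, 0.25], [0, 0, 0, -0.01, 0.02, 0, 0.25]]])

```text
t: 6.35
eef_pos: [0.4892, 0.2448, 0.0954]
tool_rot: [0.997, 0.077, 0.001, -0.0]
force: [-0.5, -1.2, -0.4]
grip_width: 0.494
finger_force: 0.0
```

Call:
jog_arm(deltas=[[[0, 0, 0, 0, 0, 0, 0.2], [0, 0, 0, 0, 0, 0, 0.2], [0, 0, 0, 0, 0, 0, 0.2], [0, 0, 0, 0, 0, 0, 0.2]]])

```text
t: 6.68
eef_pos: [0.489, 0.2447, 0.0949]
tool_rot: [0.997, 0.077, 0.0, -0.0]
force: [0.4, 1.2, 1.6]
grip_width: 0.338
finger_force: 15.0
```

Call:
jog_arm(deltas=[[[0, 0, 0, 0, 0, 0.18, 0.2], [0, 0, 0, -0.02, -0.06, 0.3, 0.2], [0, 0, 0, -0.08, -0.25, 0.3, 0.2], [0, 0, 0, -0.15, -0.44, 0.3, 0.2], [0, 0, 0, -0.21, -0.63, 0.3, 0.2]]])

```text
t: 7.1
eef_pos: [0.446, 0.1179, 0.155]
tool_rot: [0.997, 0.078, 0.0, 0.0]
force: [0.3, 0.4, -1.4]
grip_width: 0.34
finger_force: 15.0
```

Call:
jog_arm(deltas=[[[0, 0, 0, 0, 0, 0, 0.2], [0, 0, 0, 0, 0, -0.15, 0.2], [0, 0, 0, 0, 0, -0.25, 0.2], [0, 0, 0, 0, 0, -0.295, 0.2], [0, 0, 0, 0, 0, -0.295, 0.2]]])

```text
t: 7.52
eef_pos: [0.4459, 0.1186, 0.0942]
tool_rot: [0.997, 0.077, -0.002, -0.0]
force: [-1.2, 0.7, -0.8]
grip_width: 0.337
finger_force: 15.0
```

Call:
jog_arm(deltas=[[[0, 0, 0, 0, 0, -0.005, 0.2], [0, 0, 0, 0, 0, -0.01, 0.2], [0, 0, 0, 0, 0, -0.01, 0.6], [0, 0, 0, 0, 0, -0.01, 0.6], [0, 0, 0, 0, 0, -0.01, 0.6]]])

```text
t: 7.93
eef_pos: [0.4473, 0.1189, 0.0944]
tool_rot: [0.997, 0.077, 0.001, 0.0]
force: [-0.3, -0.5, -0.5]
grip_width: 0.505
finger_force: 0.0
```

Call:
jog_arm(deltas=[[[0, 0, 0, 0, 0, 0.19, 0.6], [0, 0, 0, 0, 0, 0.36, 0.6], [0, 0, 0.15, 0.09, 0.18, 0.36, 0.6], [0, 0, 0.3, 0.18, 0.36, 0.36, 0.6], [0, 0, 0.45, 0.27, 0.53, 0.36, 0.6]]])

```text
t: 8.35
eef_pos: [0.5021, 0.226, 0.1677]
tool_rot: [0.967, 0.253, 0.002, 0.0]
force: [0.4, -0.4, -0.3]
grip_width: 0.599
finger_force: 0.0
```

Call:
jog_arm(deltas=[[[0, 0, 0.15, 0.07, 0.12, 0.1, 0.6], [0, 0, 0.3, 0.07, 0.12, 0.2, 0.6], [0, 0, 0.45, 0.07, 0.12, 0.2, 0.6], [0, 0, 0.6, 0.07, 0.12, 0.2, 0.6], [0, 0, 0.75, 0.07, 0.12, 0.2, 0.6]]])

```text
t: 8.77
eef_pos: [0.515, 0.2492, 0.2065]
tool_rot: [0.852, 0.524, 0.001, 0.0]
force: [-0.1, 0.2, -0.2]
grip_width: 0.601
finger_force: 0.0
```

Call:
jog_arm(deltas=[[[0, 0, 0.15, 0, 0, 0, 0.6], [0, 0, 0.3, 0, 0, 0, 0.6], [0, 0, 0.45, 0, 0, 0, 0.6], [0, 0, 0.6, 0, 0, 0, 0.6], [0, 0, 0.78, 0, 0, 0, 0.6]]])

```text
t: 9.18
eef_pos: [0.5148, 0.2488, 0.2061]
tool_rot: [0.66, 0.751, 0.0, 0.0]
force: [0.6, -0.4, 0.1]
grip_width: 0.598
finger_force: 0.0
```

Call:
jog_arm(deltas=[[[0, 0, 0.02, 0, 0, 0, 0.6], [0, 0, 0.02, 0, 0, 0, 0.6], [0, 0, 0.02, 0, 0, 0, 0.6]]])

```text
t: 9.43
eef_pos: [0.5149, 0.2487, 0.206]
tool_rot: [0.658, 0.753, 0.0, 0.0]
force: [0.6, 0.8, 0.0]
grip_width: 0.601
finger_force: 0.0
```

Run:
```python
from meas import *
s=cam('wrist');np.savez('w5.npz',**s);save(s,'w5',k=1.25)
st=get_state();print(st['eef_pos'],st['tool_rot'],st['qpos'],st['t'])
```

```text
[0.51488896 0.24871783 0.20589435] [6.57677127e-01 7.53299932e-01 8.57731653e-05 4.95781092e-05] [2.54986800e-01 3.78066436e-01 1.61568662e+00 1.60622500e-05
 1.14764200e+00 1.19645881e-01] 9.4833
```

View pics/w5.png

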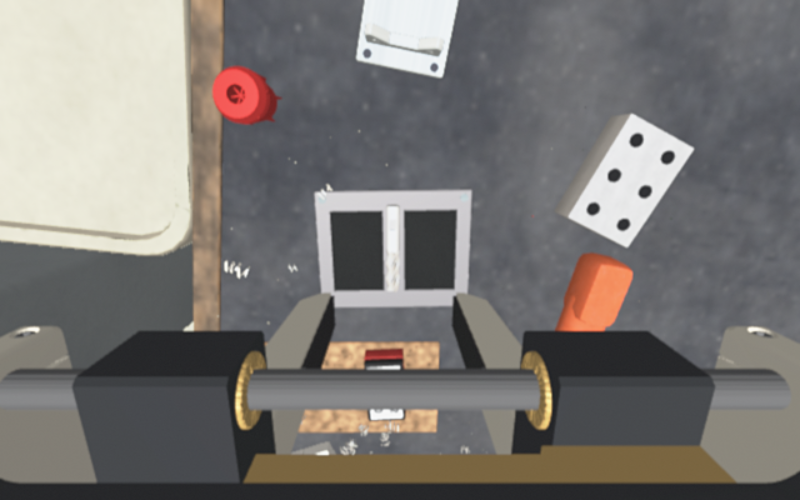

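The mill is centred between the fingers at (393,247). Box and mat are visible at (385,385). I'll check that the collet stands on the mat with the scene camera, and refine the mill position.

Run:
```python
from meas import *
s=dict(np.load('w5.npz'));W=world(s);Z=W[...,2];hsv=cv2.cvtColor(s['color'],cv2.COLOR_RGB2HSV);V=hsv[...,2];S=hsv[...,1]
m=roi(384,200,402,296)&(V>170)&(S<40)&(Z>.008);print('mill',rect(s,m,.012))
s=cam('scene');W=world(s);z=W[...,2]
d=np.hypot(W[...,0]-.447,W[...,1]-.119);m=(d<.03)&(z>.01);print('collet n',m.sum(),W[m].min(0),W[m].max(0),W[m&(z>.042)].mean(0))
m=(np.hypot(W[...,0]-.524,W[...,1]-.134)<.035)&(z>.01);print('box',W[m].max(0),W[m].min(0))
```

```text
mill (array([514.2, 248.7]), array([ 9.5, 66.4]), 7.4)
collet n 424 [0.42717936 0.10676722 0.01013554] [0.46093753 0.13708474 0.04889432] [0.44215176 0.12262526 0.04571749]
box [0.54043133 0.16544378 0.03882231] [0.4998346  0.10565024 0.01004208]
```

Call:
jog_arm(deltas=[[[0, 0, 0, 0, 0, -0.18, 0.4], [0, 0, 0, 0, 0, -0.36, 0.4], [0, 0, 0, 0, 0, -0.5, 0.4], [0, 0, 0, 0, 0, -0.55, 0.4], [0, 0, 0, 0, 0, -0.575, 0.4]]])

```text
t: 9.95
eef_pos: [0.5138, 0.2484, 0.0888]
tool_rot: [0.657, 0.754, -0.002, -0.001]
force: [0.2, -0.5, -0.3]
grip_width: 0.401
finger_force: 0.0
```

Call:
jog_arm(deltas=[[[0, 0, 0, 0, 0, 0, 0.4], [0, 0, 0, 0, 0, -0.005, 0.3], [0, 0, 0, 0, 0, -0.005, 0.3], [0, 0, 0, 0, 0, -0.005, 0.3]]])

```text
t: 10.28
eef_pos: [0.5159, 0.249, 0.0914]
tool_rot: [0.657, 0.754, 0.001, 0.001]
force: [-0.3, 0.2, -0.1]
grip_width: 0.304
finger_force: 0.0
```

Call:
jog_arm(deltas=[[[0, 0, 0, 0, 0, 0, 0.04], [0, 0, 0, 0, 0, 0, 0.04], [0, 0, 0, 0, 0, 0, 0.04], [0, 0, 0, 0, 0, 0, 0.04], [0, 0, 0, 0, 0, 0, 0.04]]], squeeze=20)

```text
t: 10.7
eef_pos: [0.5151, 0.2488, 0.0902]
tool_rot: [0.657, 0.754, 0.0, 0.0]
force: [-0.7, 0.1, 3.6]
grip_width: 0.103
finger_force: 20.0
```

Call:
jog_arm(deltas=[[[0, 0, 0, 0, 0, 0.18, 0.04], [0, 0, 0, 0, 0, 0.38, 0.04], [0, 0, -0.08, -0.02, 0.15, 0.5, 0.04], [0, 0, -0.16, -0.04, 0.34, 0.5, 0.04], [0, 0, -0.24, -0.05, 0.54, 0.5, 0.04]]])

```text
t: 11.12
eef_pos: [0.5059, 0.3574, 0.1925]
tool_rot: [0.727, 0.687, 0.002, 0.001]
force: [1.1, -1.4, -0.9]
grip_width: 0.104
finger_force: 20.0
```

Call:
jog_arm(deltas=[[[0, 0, 0, 0, 0.15, 0, 0.04], [0, 0, 0, -0.01, 0.28, 0, 0.04], [0, 0, 0, -0.01, 0.28, 0, 0.04], [0, 0, 0, -0.01, 0.28, 0, 0.04], [0, 0, 0, -0.01, 0.28, 0, 0.04]]])

```text
t: 11.53
eef_pos: [0.5026, 0.4121, 0.1891]
tool_rot: [0.724, 0.689, -0.001, 0.0]
force: [0.9, -0.3, -0.0]
grip_width: 0.101
finger_force: 20.0
```

Run:
```python
from meas import *
s=cam('wrist');s=cam('wrist');np.savez('w6.npz',**s);save(s,'w6',k=1.25)
st=get_state();print(st['eef_pos'],st['tool_rot'],st['t'],st['grip_width'])
```

```text
[0.50302094 0.41144097 0.1894822 ] [ 7.25039676e-01  6.88706902e-01 -5.16918958e-04  6.65249699e-05] 11.6333 0.10289590082469331
```

View pics/w6.png

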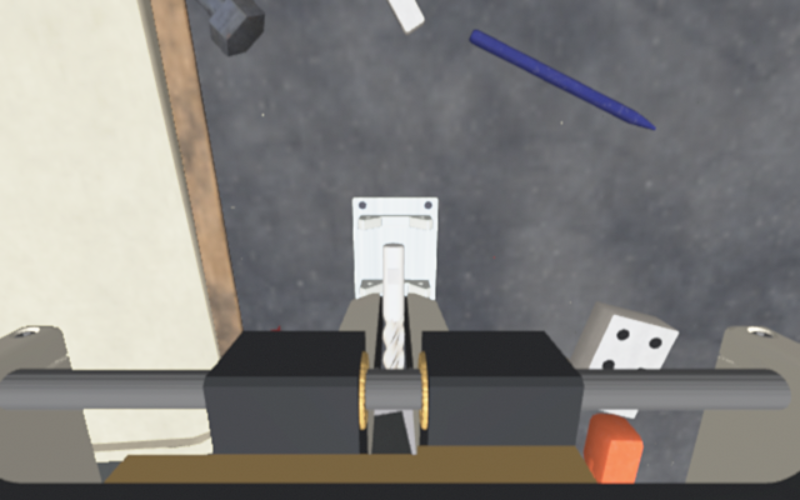

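The mill is held level at (393,290) above the rest, and the rest is square in the view with its far corners at (352,198) and (438,198). I'll check the centre.

Run:
```python
from meas import *
s=dict(np.load('w6.npz'))
a,b=[ray(s,u/1.25,v/1.25,.006)[:2] for u,v in((352,198),(438,198))]
y=np.array([np.cos(np.radians(87)),np.sin(np.radians(87))]);print(a,b,np.linalg.norm(a-b),(a+b)/2-.039*y)
print('mill ends',[ray(s,u/1.25,v/1.25,.108) for u,v in((394,245),)])
```

```text
[0.47570649 0.45253865] [0.53574659 0.4494583 ] 0.060119057503448946 [0.50368544 0.41205192]
mill ends [array([0.50455795, 0.44380296, 0.108     ])]
```

Call:
jog_arm(deltas=[[[0, 0, 0, 0, 0.005, -0.12, 0.04], [0, 0, 0, 0, 0.005, -0.24, 0.04], [0, 0, 0, 0, 0.005, -0.33, 0.04], [0, 0, 0, 0, 0.005, -0.39, 0.04], [0, 0, 0, 0, 0.005, -0.41, 0.04]]])

```text
t: 12.05
eef_pos: [0.5023, 0.412, 0.1055]
tool_rot: [0.725, 0.689, -0.002, -0.0]
force: [-0.3, 0.4, -0.9]
grip_width: 0.107
finger_force: 20.0
```

Call:
jog_arm(deltas=[[[0, 0, 0, 0, 0, 0, 0.04], [0, 0, 0, 0, 0, -0.01, 0.04], [0, 0, 0, 0, 0, -0.02, 0.04], [0, 0, 0, 0, 0, -0.025, 0.04], [0, 0, 0, 0, 0, -0.025, 0.04]]])

```text
t: 12.47
eef_pos: [0.5031, 0.4139, 0.1034]
tool_rot: [0.725, 0.689, 0.001, 0.0]
force: [0.5, -0.7, 0.1]
grip_width: 0.106
finger_force: 20.0
```

Not seated yet; lower a little more and watch the force.

Call:
jog_arm(deltas=[[[0, 0, 0, 0, 0, -0.005, 0.04], [0, 0, 0, 0, 0, -0.01, 0.04], [0, 0, 0, 0, 0, -0.01, 0.04]]])

```text
t: 12.72
eef_pos: [0.5032, 0.414, 0.1022]
tool_rot: [0.725, 0.689, 0.001, 0.0]
force: [-2.2, -1.1, 6.5]
grip_width: 0.101
finger_force: 20.0
```

Call:
jog_arm(deltas=[[[0, 0, 0, 0, 0, 0, 0.15], [0, 0, 0, 0, 0, 0, 0.3], [0, 0, 0, 0, 0, 0, 0.3], [0, 0, 0, 0, 0, 0, 0.3]]])

```text
t: 13.05
eef_pos: [0.5028, 0.4137, 0.1006]
tool_rot: [0.725, 0.689, -0.0, -0.0]
force: [0.3, 0.3, 0.1]
grip_width: 0.285
finger_force: 0.0
```

Call:
jog_arm(deltas=[[[0, 0, 0, 0, 0, 0.15, 0.35], [0, 0, 0, 0, 0, 0.3, 0.5], [0, 0, 0, 0, 0, 0.45, 0.6], [0, 0, 0, 0, 0, 0.5, 0.6], [0, 0, 0, 0, 0, 0.5, 0.6]]])

```text
t: 13.47
eef_pos: [0.5044, 0.4146, 0.2042]
tool_rot: [0.725, 0.689, 0.003, 0.001]
force: [0.4, 0.6, 0.1]
grip_width: 0.575
finger_force: 0.0
```

Run:
```python
from meas import *
s=cam('wrist');s=cam('wrist');np.savez('w7.npz',**s);save(s,'w7',(200,100,440,280),2.5)
W=world(s);Z=W[...,2];hsv=cv2.cvtColor(s['color'],cv2.COLOR_RGB2HSV)
st=get_state();print(st['eef_pos'],st['tool_rot'],st['t'],st['grip_width'])
```

```text
[0.50254394 0.41348674 0.19985406] [ 7.24646989e-01  6.89120140e-01 -4.06279969e-04 -9.43299554e-05] 13.5667 0.5956105801940303
```

View pics/w7.png

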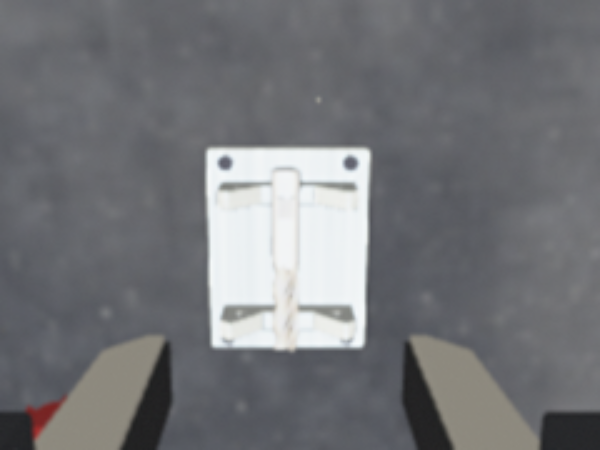

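The mill sits in both notches in the crop, from (286,168) to (286,350), aligned with the rest. I'll check its centring numerically.

Run:
```python
from meas import *
s=dict(np.load('w7.npz'))
f=lambda u,v,z:ray(s,200+u/2.5,100+v/2.5,z)[:2]
e=f(286,168,.021),f(286,350,.021);print('mill',e,np.mean(e,0),np.linalg.norm(e[0]-e[1]))
c=[f(*q,.006) for q in((207,148),(370,148),(364,348),(212,348))];print('rest',np.mean(c,0),c)
```

```text
mill (array([0.50502843, 0.4465059 ]), array([0.50154873, 0.37825269])) [0.50328858 0.41237929] 0.06834185848160368
rest [0.50415473 0.41208694] [array([0.47642181, 0.45293363]), array([0.53602427, 0.4498817 ]), array([0.53199707, 0.37122212]), array([0.47217577, 0.37431032])]
```

Call:
jog_arm(deltas=[[[0, 0, -0.15, 0.01, -0.15, 0, 0.8], [0, 0, -0.3, 0.02, -0.3, 0, 0.8], [0, 0, -0.45, 0.03, -0.45, 0, 0.8], [0, 0, -0.6, 0.04, -0.6, 0, 0.8], [0, 0, -0.75, 0.05, -0.75, 0, 0.8]]])

```text
t: 13.98
eef_pos: [0.5114, 0.2621, 0.1979]
tool_rot: [0.895, 0.447, -0.002, -0.0]
force: [0.5, -0.1, 0.1]
grip_width: 0.797
finger_force: 0.0
```

Call:
jog_arm(deltas=[[[0, 0, -0.15, 0.01, -0.15, 0, 0.8], [0, 0, -0.3, 0.02, -0.3, 0, 0.8], [0, 0, -0.45, 0.03, -0.45, 0, 0.8], [0, 0, -0.6, 0.04, -0.6, 0, 0.8], [0, 0, -0.75, 0.05, -0.65, 0, 0.8]]])

```text
t: 14.4
eef_pos: [0.5216, 0.1302, 0.1981]
tool_rot: [0.986, 0.166, -0.003, 0.0]
force: [0.3, -0.1, -0.7]
grip_width: 0.802
finger_force: 0.0
```

Call:
jog_arm(deltas=[[[0, 0, -0.15, 0, 0, -0.1, 0.8], [0, 0, -0.24, 0, 0, -0.2, 0.8], [0, 0, -0.24, 0, 0, -0.2, 0.8], [0, 0, -0.24, 0, 0, -0.2, 0.8], [0, 0, -0.24, 0, 0, -0.2, 0.8]]])

```text
t: 14.82
eef_pos: [0.5225, 0.1338, 0.1601]
tool_rot: [0.997, 0.078, -0.001, -0.0]
force: [0.3, 0.1, -0.3]
grip_width: 0.803
finger_force: 0.0
```

Run:
```python
from meas import *
s=cam('wrist');s=cam('wrist');np.savez('w8.npz',**s);W=world(s);Z=W[...,2]
m=roi(320,200,460,320)&(Z>.018)&(abs(W[...,0]-.524)<.035);print(m.sum(),'box',rect(s,m,.025))
st=get_state();print(st['eef_pos'],st['tool_rot'],st['t'],st['grip_width'])
```

```text
2889 box (array([524.9, 133.9]), array([33. , 53.8]), 10.1)
[0.52324601 0.13399318 0.16127969] [9.96964026e-01 7.78623633e-02 4.27309701e-04 9.37279307e-06] 14.9167 0.7985063770073566
```

Call:
jog_arm(deltas=[[[0, 0, 0, 0.005, 0, -0.15, 0.8], [0, 0, 0, 0.005, 0, -0.28, 0.8], [0, 0, 0, 0.005, 0, -0.34, 0.8], [0, 0, 0, 0.005, 0, -0.34, 0.8], [0, 0, 0, 0.005, 0, -0.34, 0.5]]])

```text
t: 15.33
eef_pos: [0.524, 0.1339, 0.0931]
tool_rot: [0.997, 0.077, -0.0, -0.0]
force: [0.1, -0.1, -0.4]
grip_width: 0.764
finger_force: 0.0
```

Call:
jog_arm(deltas=[[[0, 0, 0, 0, 0, 0, 0.4], [0, 0, 0, 0, 0, 0, 0.4], [0, 0, 0, 0, 0, 0, 0.4], [0, 0, 0, 0, 0, 0, 0.4], [0, 0, 0, 0, 0, 0, 0.4]]], squeeze=15)

```text
t: 15.75
eef_pos: [0.5249, 0.1338, 0.0942]
tool_rot: [0.997, 0.077, 0.001, -0.0]
force: [-0.6, 0.7, 6.7]
grip_width: 0.589
finger_force: 14.9
```

Call:
jog_arm(deltas=[[[0, 0, 0, 0, 0, 0.15, 0.4], [0, 0, 0, 0.01, 0.05, 0.25, 0.4], [0, 0, 0, 0.04, 0.22, 0.25, 0.4], [0, 0, 0, 0.07, 0.41, 0.25, 0.4], [0, 0, 0, 0.097, 0.59, 0.25, 0.4]]])

```text
t: 16.17
eef_pos: [0.5439, 0.2527, 0.144]
tool_rot: [0.997, 0.076, 0.001, -0.0]
force: [1.0, -0.2, -0.3]
grip_width: 0.592
finger_force: 14.9
```

Call:
jog_arm(deltas=[[[0, 0, 0, 0, 0, 0, 0.4], [0, 0, 0, 0, 0, -0.12, 0.4], [0, 0, 0, 0, 0, -0.2, 0.4], [0, 0, 0, 0, 0, -0.235, 0.4], [0, 0, 0, 0, 0, -0.235, 0.4]]])

```text
t: 16.58
eef_pos: [0.5425, 0.2514, 0.0947]
tool_rot: [0.997, 0.077, -0.001, 0.0]
force: [0.2, 0.2, -0.2]
grip_width: 0.595
finger_force: 14.9
```

Call:
jog_arm(deltas=[[[0, 0, 0, 0, 0, -0.005, 0.4], [0, 0, 0, 0, 0, -0.01, 0.4], [0, 0, 0, 0, 0, -0.01, 0.4]]])

```text
t: 16.83
eef_pos: [0.5435, 0.2514, 0.0941]
tool_rot: [0.997, 0.077, 0.0, -0.0]
force: [1.0, -0.3, -0.7]
grip_width: 0.586
finger_force: 14.9
```

Call:
jog_arm(deltas=[[[0, 0, 0, 0, 0, -0.003, 0.4], [0, 0, 0, 0, 0, -0.003, 0.8], [0, 0, 0, 0, 0, -0.003, 0.8], [0, 0, 0, 0, 0, -0.003, 0.8], [0, 0, 0, 0, 0, -0.003, 0.8]]])

```text
t: 17.25
eef_pos: [0.5434, 0.2517, 0.0933]
tool_rot: [0.997, 0.077, 0.0, -0.0]
force: [-0.3, 1.1, 0.6]
grip_width: 0.787
finger_force: 0.0
```

Call:
jog_arm(deltas=[[[0, 0, 0, 0, 0, 0.18, 0.8], [0, 0, 0, 0, 0, 0.35, 0.8], [0, 0, 0, -0.12, -0.16, 0.35, 0.8], [0, 0, 0, -0.24, -0.33, 0.35, 0.7], [0, 0, 0, -0.36, -0.5, 0.35, 0.7]]])

```text
t: 17.67
eef_pos: [0.4708, 0.1512, 0.1638]
tool_rot: [0.997, 0.078, 0.001, 0.0]
force: [-0.6, -1.3, 0.1]
grip_width: 0.72
finger_force: 0.0
```

Call:
jog_arm(deltas=[[[0, 0, 0, -0.125, -0.165, 0, 0.7], [0, 0, 0, -0.125, -0.165, 0, 0.7], [0, 0, 0, -0.125, -0.165, 0, 0.7], [0, 0, 0, -0.125, -0.165, 0, 0.7]]])

```text
t: 18.0
eef_pos: [0.4472, 0.1186, 0.1637]
tool_rot: [0.997, 0.076, 0.001, -0.0]
force: [0.3, -0.3, -0.0]
grip_width: 0.699
finger_force: 0.0
```

Run:
```python
from meas import *
s=cam('wrist');s=cam('wrist');np.savez('w9.npz',**s);W=world(s);Z=W[...,2];save(s,'w9',k=1.25)
m=(np.hypot(W[...,0]-.447,W[...,1]-.119)<.03)&(Z>.04)&(Z<.06);print(m.sum(),'col',rect(s,m,.045))
m=(np.hypot(W[...,0]-.544,W[...,1]-.2515)<.045)&(Z>.02)&(Z<.04);print(m.sum(),'box',rect(s,m,.026))
st=get_state();print(st['eef_pos'],st['tool_rot'],st['t'],st['grip_width'])
```

```text
1357 col (array([447.8, 118.6]), array([30.7, 31.1]), 8.8)
4325 box (array([541.9, 249.8]), array([31.5, 56.1]), 9.9)
[0.44755711 0.1193253  0.1635126 ] [ 9.97014707e-01  7.72070128e-02  8.63193602e-04 -7.41598113e-05] 18.1 0.6987193370668257
```

View pics/w9.png

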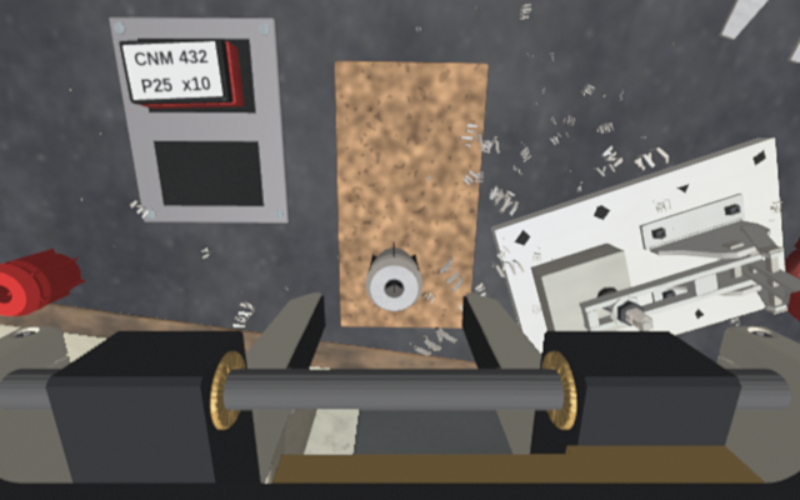

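The box is back on its pad at (185,75), square to the tray. The collet stands upright on the mat at (394,285) between the fingers.

Call:
jog_arm(deltas=[[[0, 0, 0, 0, 0, -0.15, 0.7], [0, 0, 0, 0, 0, -0.28, 0.7], [0, 0, 0, 0, 0, -0.34, 0.7], [0, 0, 0, 0, 0, -0.345, 0.7], [0, 0, 0, 0, 0, -0.345, 0.5]]])

```text
t: 18.52
eef_pos: [0.4465, 0.1194, 0.0935]
tool_rot: [0.997, 0.078, -0.001, -0.0]
force: [-1.0, 0.2, -0.1]
grip_width: 0.664
finger_force: 0.0
```

Call:
jog_arm(deltas=[[[0, 0, 0, 0, 0, 0, 0.2], [0, 0, 0, 0, 0, 0, 0.2], [0, 0, 0, 0, 0, 0, 0.2], [0, 0, 0, 0, 0, 0, 0.2], [0, 0, 0, 0, 0, 0, 0.2]]])

```text
t: 18.93
eef_pos: [0.4467, 0.1187, 0.0948]
tool_rot: [0.997, 0.077, 0.001, 0.0]
force: [-0.0, -0.1, 2.6]
grip_width: 0.337
finger_force: 15.0
```

Call:
jog_arm(deltas=[[[0, 0, 0, 0, 0, 0, 0.2], [0, 0, 0, 0, 0, 0, 0.2], [0, 0, 0, 0, 0, 0, 0.2]]])

```text
t: 19.18
eef_pos: [0.4468, 0.1187, 0.0948]
tool_rot: [0.997, 0.077, 0.001, -0.0]
force: [-0.2, 0.3, 5.9]
grip_width: 0.34
finger_force: 15.0
```

Call:
jog_arm(deltas=[[[0, 0, 0, 0, 0, 0.18, 0.2], [0, 0, 0, 0.02, 0.06, 0.3, 0.2], [0, 0, 0, 0.08, 0.25, 0.3, 0.2], [0, 0, 0, 0.15, 0.44, 0.3, 0.2], [0, 0, 0, 0.21, 0.63, 0.3, 0.2]]])

```text
t: 19.6
eef_pos: [0.489, 0.2458, 0.1549]
tool_rot: [0.997, 0.076, 0.001, -0.0]
force: [0.8, 0.2, -0.2]
grip_width: 0.338
finger_force: 15.0
```

Call:
jog_arm(deltas=[[[0, 0, 0, 0, 0, 0, 0.2], [0, 0, 0, 0, 0, -0.15, 0.2], [0, 0, 0, 0, 0, -0.25, 0.2], [0, 0, 0, 0, 0, -0.28, 0.2], [0, 0, 0, 0, 0, -0.285, 0.2]]])

```text
t: 20.02
eef_pos: [0.4871, 0.2441, 0.0958]
tool_rot: [0.997, 0.077, -0.002, 0.0]
force: [0.1, 0.3, -0.5]
grip_width: 0.337
finger_force: 15.0
```

Call:
jog_arm(deltas=[[[0, 0, 0, 0, 0, -0.005, 0.2], [0, 0, 0, 0, 0, -0.01, 0.2], [0, 0, 0, 0, 0, -0.01, 0.2]]])

```text
t: 20.27
eef_pos: [0.4886, 0.2444, 0.0956]
tool_rot: [0.997, 0.077, 0.0, -0.0]
force: [0.6, 0.7, -0.1]
grip_width: 0.337
finger_force: 15.0
```

Call:
jog_arm(deltas=[[[0, 0, 0, 0, 0, -0.004, 0.2], [0, 0, 0, 0, 0, -0.004, 0.2], [0, 0, 0, 0, 0, -0.004, 0.6], [0, 0, 0, 0, 0, -0.004, 0.6], [0, 0, 0, 0, 0, -0.004, 0.6]]])

```text
t: 20.68
eef_pos: [0.4883, 0.2447, 0.0945]
tool_rot: [0.997, 0.077, 0.0, -0.0]
force: [0.2, 0.5, 0.0]
grip_width: 0.506
finger_force: 0.0
```

Call:
jog_arm(deltas=[[[0, 0, 0, 0, 0, 0, 0.6], [0, 0, 0, 0, 0, 0.15, 0.6], [0, 0, 0, 0, 0, 0.3, 0.6], [0, 0, 0, 0, 0, 0.5, 0.6], [0, 0, 0, 0, 0, 0.7, 0.6]]])

```text
t: 21.1
eef_pos: [0.4875, 0.2445, 0.2351]
tool_rot: [0.997, 0.077, -0.001, 0.0]
force: [0.5, 0.6, 0.1]
grip_width: 0.599
finger_force: 0.0
```

Call:
jog_arm(deltas=[[[0, 0, 0, 0, 0, 0, 0.6], [0, 0, 0, 0, 0, 0, 0.6], [0, 0, 0, 0, 0, 0, 0.6]]])

```text
t: 21.35
eef_pos: [0.4879, 0.2447, 0.234]
tool_rot: [0.997, 0.077, -0.0, 0.0]
force: [-0.4, 0.4, -0.1]
grip_width: 0.6
finger_force: 0.0
```

Run:
```python
from meas import *
s=cam('wrist');s=cam('wrist');W=world(s);Z=W[...,2];save(s,'w10',k=1.25)
m=(np.hypot(W[...,0]-.489,W[...,1]-.244)<.03)&(Z>.04)&(Z<.06);print(m.sum(),'col',rect(s,m,.046))
m=(np.hypot(W[...,0]-.544,W[...,1]-.2515)<.045)&(W[...,0]>.525)&(Z>.02)&(Z<.04);print(m.sum(),'box',rect(s,m,.026))
st=get_state();print(st['eef_pos'],st['joint_velocities'],st['t'],st['grip_width'])
```

```text
851 col (array([489., 244.]), array([31.4, 31.4]), 8.8)
1931 box (array([542.2, 251. ]), array([30.2, 54.3]), 8.8)
[0.4873041  0.24444893 0.2325948 ] [-0.00180145  0.00769751  0.00036354  0.00193138  0.00030104  0.00059745] 21.45 0.59605113555281
```

View pics/w10.png

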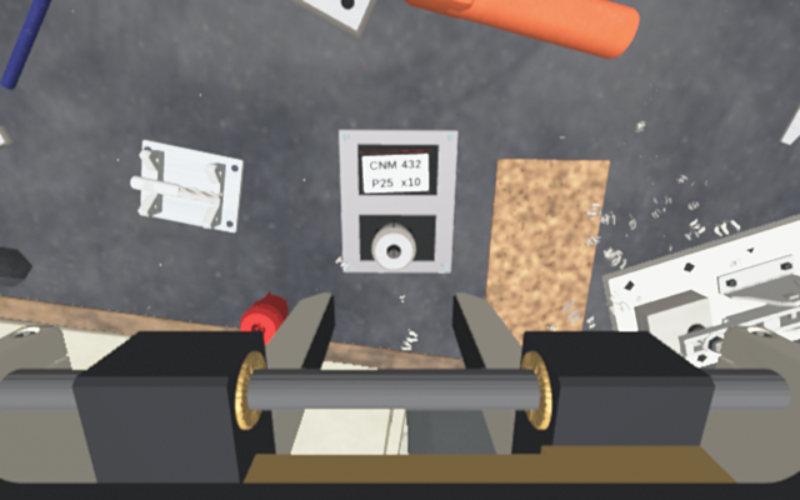

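The final view shows the box (397,173) and the collet (393,245) back on their pads. The mill is in the rest at (180,190), and the gripper is clear.

```bash
python3 -c "
from cell import *
print(sign_off())"
```

```text
the job is handed in; nothing more can be done
None
```

I handed the job in at about 21 s: the end mill lies in both notches within about 1 mm of centre, and the box and collet are back on their pads within about 2 mm of where they started; `sign_off()` gave no verdict.

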